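# Hold a rosewood knob blank down in the V-block for sawing

## Task

Set the aluminium V-block, V upwards, fully down, flat and square in the pocket of the plywood jig and let go of it. Then lay the dark rosewood rod lengthwise in its V, about centred so that both ends overhang the block, and hold it firmly pressed down onto both V faces so that control knobs can be sawn off its ends: finish while still holding it down like that, and leave the other things on the bench where they are.

Things in the scene. Friction and masses are not known exactly. Their poses are not given: they have to be found in the camera images.
- jig: Plywood bench jig, a board 170 x 110 x 20 mm fixed to the bench (it cannot shift), with a rectangular pocket milled in the middle of its top: 95 mm (along the jig's x) by 55 mm (along its y), 9 mm deep, its rim chamfered 3 mm at 45 degrees as a lead-in. Origin: centre of its underside, on the bench; z up, x along its length.
- pocket (a point): Centre of the pocket's floor, 11 mm above the bench (9 mm below the jig's top face); axes as the jig's.
- vblock: Loose silver aluminium V-block, 90 (its x) x 50 (y) x 30 mm high, 0.27 kg, starts upright on the bench, V up. A 90 degree V, 28 mm wide and 14 mm deep, runs its whole length (along x) in the middle of the top, a flat shoulder 11 mm wide on each side. Half a turn about z makes no difference. Plain upright sides, gripped across the 50 mm width. Origin: centre of its underside.
- vseat (a point): Point of the V-block, 38.6 mm above the middle of its underside (8.6 mm above its top face): here lies the middle of the rod's axis when the rod is seated and centred in the V; x along the V, z up from the block.
- rod: Loose dark rosewood rod, a plain round cylinder 32 mm in diameter and 140 mm long, about 0.1 kg, starting lying on the bench (it can roll). Origin: on its axis at mid-length, 16 mm above the bench at the start; x along the axis. Its y and z turn with it as it rolls.
- glue: Bystander: white glue bottle with orange cap, 54 mm diameter, 150 mm tall, standing. Origin: centre of its underside.
- stain: Bystander: amber glass jar of stain with dark lid, 64 mm diameter, 65 mm tall, standing. Origin: centre of its underside.
- driver: Bystander: screwdriver with red handle, 190 mm long, lying along its x. Origin: about the middle of its underside.
- hammer: Bystander: small fretting hammer with pale wooden handle, 260 mm long, lying along its x, head at +x. Origin: about the middle of its underside.
- caul: Bystander: pale maple caul, a flat block 110 x 45 x 22 mm, lying flat. Origin: centre of its underside.
- saw: Bystander: back saw, wooden handle and steel blade with brass back, about 320 x 50 x 20 mm, lying flat along its x, blade at +x. Origin: underside, where blade and handle meet.
- knobtray: Bystander: open blue plastic tray 110 x 76 x 30 mm with three finished rosewood knobs in it. Origin: centre of its underside.
Mind the look-alikes: they are no part of the job. What is shaped like the vblock but orange or red is not meant.

How it is judged:
By the outcome, as a careful person would: the job done as asked, in the order asked, and still so for the second after the job is handed in, while the arm keeps its last pose, push and grip.
It also fails if it takes over 67 s, if anything falls off the work surface, if the arm or the gripper's body presses on something with over 40 N, if the wrist force passes 120 N, or if a joint passes its speed limit or range.

## Robot

A 7-joint arm with a two-finger parallel gripper is mounted at the origin on the work surface. World frame = base frame: x ahead of the robot, y to its left, z up, the work surface at z = 0. Lengths are in mm, angles in rad, forces in N, time in s.
With the tool pointing down it reaches from about 400 to 875 mm from the base axis. Payload 6.5 kg.
Tool frame: the origin (TCP) lies on the mounting face of the last link; the fingertips stand 166 mm ahead of it and the grasp point (between the pads) lies 147 mm ahead of it (grip_point_offset is the distance from the TCP to the grasp point, in mm); z points along the fingers, y is the line along which they close (so a half turn about z gives the same grasp; the last joint's range is limited). The gripper opens to 88 mm and grips with 3 to 60 N. Pads are 18 mm wide; open, the fingers measure 123 mm over their backs; the gripper's body (75 mm by 187 mm) begins 45 mm behind the grasp point.
Start: joints at [-1.349, 0.536, -0.004, 1.538, 0.003, 1.067, -0.071], TCP at [184.489, 623.261, 404.716] pointing down, gripper open.
Joint ranges: [-2.7, 2.7], [-0.37, 2.16], [-1.27, 1.26], [0.24, 2.4], [-1.31, 4.45], [0.19, 1.91], [-2.76, 2.76]. Speed limits (rad/s): [2.39, 2.39, 3.14, 3.14, 3.14, 3.14, 3.14].

## Interface

Orientations are given as [roll, pitch, yaw] about the fixed x, y, z axes, in that order (R = Rz(yaw) Ry(pitch) Rx(roll)).
In Python, from plant import * gives the robot as it stands. The module is installed in compiled form; this text tells all that it offers.
- The arm moves only by the tool drive_tool, never from a script. Its argument "moves" is a list of rows, each a list of 6 numbers: the shift along the tool's x, y, z in units of 30 mm (1.0 is 30 mm), then the turn, a rotation vector about the tool's x, y, z in units of 8 degrees (1.0 is 8 degrees). A call has 1 to 10 rows; each row shifts and turns the commanded pose from where the row before left it, along the tool's axes as they then stand; what a row does not reach is not made up. A row lasts 1/8 s, in which the tool goes at most 62.5 mm and 10.7 degrees, less where a joint would pass 70% of its speed; a pose out of reach is approached as far as the arm can. A call is refused whole if a number of a shift passes 1 or a number of a turn 1, either way. A call with a gripper value outside its range is refused whole. "hand" is the opening, from 0 (shut) to 1 (fully open), set as the call begins (left out, the last holds). The fingers move at their own pace and stop on an object; "grip_force" is the grip in N (left out, the last holds). Time passes only in rows, so rows that do not move let the fingers close. It gives the time, the measured TCP pose, the force, the opening and the grip force at its end, in the units of the state.
- read_state(): the state, without advancing time (a new reading comes with each control period).
- read_camera(name): name is "scene" or "top" or "wrist"; returns a dict with "pixels" (420x560x3 uint8, red, green, blue), "camera_matrix" (3x3 intrinsics, pixels), "k1" (the pictures are not rectified: a ray, as slopes to the right and down, at radius r is drawn at 1 + k1 r^2 times it, then the intrinsics apply), "pose" (4x4, takes a point from camera to world coordinates); the wrist camera has in their place "mount" (4x4, takes a point from camera to tool coordinates, whose origin is the TCP and whose axes are the flange's). Camera axes: x right, y down, z forward; pixel columns grow to the right and rows downward; lengths in mm; the calibration is good to about 2 mm. A picture is of the moment at which its call begins: read the wrist's pose just before it. There is no depth.
- job_done(): hands the job in; it is judged then, once.
Trained networks look in the newest picture that a camera, given by its name, has taken for a name from the list of things; names that differ only in an ending like _2 or _b are one class to them, and where a whole thing is asked for, a point or a joint stands for the part that bears it (a point fixed in the world has none). Each returns a list of dicts, best first, with "confidence" (0 to 1); they miss things now and then, are a little off and sometimes report something else, mostly with a low value. They report only what shows in the picture. A call takes as long as a camera call. They do not tell look-alikes from the thing itself.
- recognise(camera, query): "at" ([column, row] as shares, 0 to 1, of the picture: columns of its width, rows of its height, amid what is visible of it).
- outline_of(camera, query): "region" (420x560 bool, what is visible of it) and "at" ([column, row] as shares, 0 to 1, of the picture: columns of its width, rows of its height, amid what is visible of it).
- mark_of(camera, query): "at" ([column, row] as shares, 0 to 1, of the picture: columns of its width, rows of its height: a listed point, or the origin of a listed thing).
The state is a dict: "time": time; "joints": joint angles; "qvel": joint speeds; "tau": joint torques, N m; "ee_pos": TCP position; "tcp_rot": TCP orientation; "force": force on the tool from outside, world axes, zero at the start; "wrist_torque": the same for the moment, N m; "grip_width": opening from 0.0 (shut) to 1.0 (fully open); "finger_force": force on a finger pad.
Only numpy, scipy, OpenCV 4.12 (cv2) and the standard library are available. Lean on these libraries where they do the work, as an engineer would, in place of code of your own. Each camera call takes 0.05 s, during which the arm holds its last target. There are 200 camera calls.

## Working session

There is one attempt and no reset: what is moved stays moved. The work goes in short steps, Python scripts to look and compute and a tool call to move; the robot and the scene stay as the last step left them, time stands still between calls to the robot, and variables do not carry over. Pictures are saved under pics/ and viewed, at most 10 in all, crops included, and the job is handed in when it is done.

Besides the shell and the picture viewer there is one more tool, called after "Request:" by a JSON object that holds its "api" and its "payload". drive_tool: Moves the arm, as the interface text tells. Its arguments: {"type":"object","properties":{"moves":{"type":"array"},"hand":{"type":"number"},"grip_force":{"type":"number"}},"required":["moves"]}

```bash
mkdir -p pics
cat > h.py <<'E'
from plant import *
import numpy as np, cv2
from scipy.spatial.transform import Rotation as R
def unproj(c,T,px,z):
    K=np.array(c["camera_matrix"]);T=np.array(T)
    d=np.array([(px[0]-K[0,2])/K[0,0],(px[1]-K[1,2])/K[1,1]]);u=d.copy()
    for _ in range(20): u=d/(1+c["k1"]*(u@u))
    r=T[:3,:3]@np.array([u[0],u[1],1]);o=T[:3,3]
    return o+r*(z-o[2])/r[2]
def save(c,n): cv2.imwrite("pics/"+n,cv2.cvtColor(c["pixels"],cv2.COLOR_RGB2BGR))
def tcp(s):
    T=np.eye(4);r=np.array(s["tcp_rot"],float)
    T[:3,:3]=R.from_euler("xyz",r).as_matrix() if r.shape==(3,) else r
    T[:3,3]=s["ee_pos"];return T
E
python3 - <<'E'
from h import *
s=read_state();print(s)
for n in ["top","scene"]:
    c=read_camera(n);save(c,n+"1.png");print(n,c["k1"],np.round(c["pose"],2).tolist())
    if n=="top":
        for q in ["jig","vblock","rod","glue","stain","caul","pocket"]:
            for f in (recognise,mark_of):
                for r in f(n,q)[:3]:
                    p=np.array(r["at"])*[560,420];print(f.__name__,q,round(r["confidence"],2),p.round(1),unproj(c,c["pose"],p,0 if q!="pocket" else 11).round(1))
E
```

```text
{'time': 0.0, 'joints': array([-1.34918073,  0.53718858, -0.00442224,  1.53882497,  0.0026018 ,
        1.06729354, -0.07119223]), 'qvel': array([ 1.69594056e-03,  3.15280100e-04,  1.26021411e-03,  8.00265659e-04,
        2.67381913e-04,  4.93808889e-05, -2.17091002e-04]), 'tau': array([ 2.13052631e-04, -5.70977318e+01,  9.90847461e-01, -2.51609910e+01,
       -5.62525028e-02,  1.74800120e-02,  1.35812916e-04]), 'ee_pos': array([184.42321929, 622.96315156, 403.8432367 ]), 'tcp_rot': array([-3.13988924e+00,  1.35320111e-04,  2.85384357e+00]), 'force': array([ 0.15955882, -0.21524553,  0.09210754]), 'wrist_torque': array([-0.04637896,  0.02527562,  0.05376647]), 'finger_force': 0.0, 'grip_width': 1.0015427081215764}
top -0.095512682984399 [[0.01, -0.99, 0.11, 392.27], [-1.0, -0.01, -0.0, -1.95], [0.0, -0.11, -0.99, 1353.15], [0.0, 0.0, 0.0, 1.0]]
call jig 0.76 [274.9 206.7] [565.4   4.2   0. ]
call jig 0.67 [407.8 279.9] [ 362.8 -370.9    0. ]
call jig 0.66 [374.9 220.3] [ 529.9 -279.2    0. ]
call jig 0.62 [271.9 208.4] [560.4  12.7   0. ]
call vblock 0.97 [327.6 212.3] [ 551.1 -144.9
[... 270 characters left out ...]
    0. ]
call rod 0.57 [184.2 204.5] [568.8 261.7   0. ]
call rod 0.57 [182.5 205.1] [567.1 266.4   0. ]
call glue 0.66 [191.3 138.5] [761.1 247.9   0. ]
call glue 0.76 [196.5 143.1] [747.6 232.3   0. ]
call stain 0.65 [275.6 152.1] [723.2   4.1   0. ]
call stain 0.82 [275.1 154.8] [715.2   5.3   0. ]
call caul 0.59 [347.5 150.7] [ 730.  -202.4    0. ]
call caul 0.54 [377.1 219.5] [ 532.2 -285.4    0. ]
call caul 0.81 [344.  150.7] [ 729.9 -192.4    0. ]
call pocket 0.64 [273.7 209.5] [556.    7.5  11. ]
call pocket 0.67 [269.6 212.1] [548.5  18.9  11. ]
scene 0.017744422628824374 [[-0.78, 0.39, -0.49, 1047.42], [0.63, 0.47, -0.62, 598.99], [-0.01, -0.79, -0.61, 685.7], [0.0, 0.0, 0.0, 1.0]]
```

```bash
cd pics; python3 -c "
import cv2
a=cv2.imread('top1.png')[110:310,130:450];cv2.imwrite('t2.png',cv2.resize(a,None,fx=2.5,fy=2.5,interpolation=cv2.INTER_CUBIC))"
```

```text
(no output)
```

View pics/t2.png

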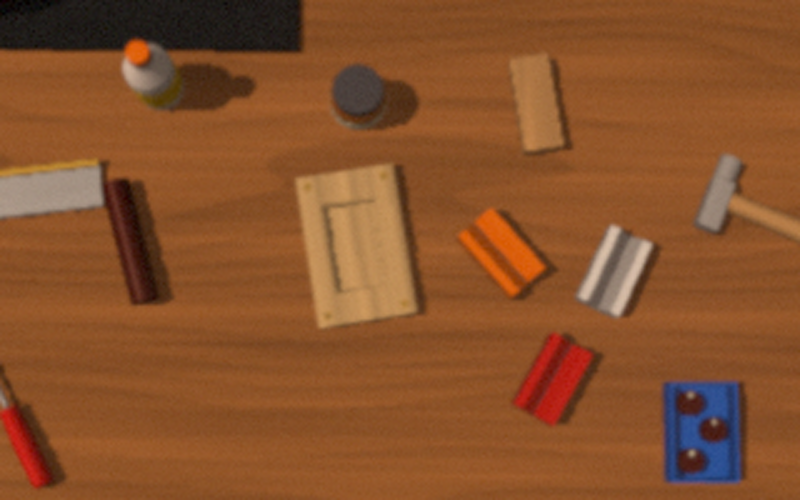

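View pics/scene1.png

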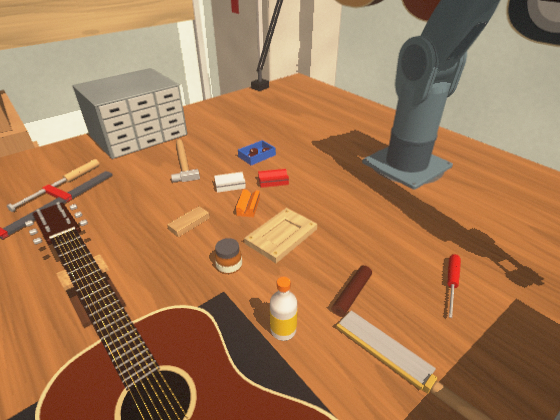

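The top view shows the silver block at about (376,218), between the orange and red decoys. The jig is at (273,207) and the rod at (182,205). The scene view agrees. I'll fly over the rod, then the jig, then the block with the wrist camera.

```bash
cat >> h.py <<'E'
def plan(p,yaw,T=None):
    "turn first about tool z, then straight shift; prints units"
    if T is None: T=tcp(read_state())
    Rt=R.from_euler("xyz",[np.pi,0,yaw]); rv=(R.from_matrix(T[:3,:3]).inv()*Rt).as_rotvec()
    d=Rt.as_matrix().T@(np.array(p)-T[:3,3])
    t=np.degrees(rv)/8; u=d/30; n=int(np.ceil(abs(u).max()-1e-6))
    print("turn",t.round(3),"shift",u.round(3),"n",n,"per row",(u/max(n,1)).round(3))
    return Rt,p
E
python3 - <<'E'
from h import *
plan([540,262,404],2.854)
T=tcp(read_state());T[:3,:3]=R.from_euler("xyz",[np.pi,0,2.854]).as_matrix();T[:3,3]=[540,262,404];plan([530,10,404],2.854,T)
T[:3,3]=[530,10,404];plan([520,-275,404],2.854,T)
c=read_camera("wrist");print(np.round(c["mount"],3),c["camera_matrix"])
E
```

```text
turn [ 0.     0.    -0.001] shift [-14.779  -8.187   0.025] n 15 per row [-0.985 -0.546  0.002]
turn [-0. -0. -0.] shift [-2.063 -8.15  -0.   ] n 9 per row [-0.229 -0.906 -0.   ]
turn [-0. -0. -0.] shift [-2.375 -9.204 -0.   ] n 10 per row [-0.237 -0.92  -0.   ]
[[ 0.0000e+00 -9.6500e-01 -2.6400e-01  6.6749e+01]
 [ 1.0000e+00 -0.0000e+00  1.0000e-03  8.1500e-01]
 [-1.0000e-03 -2.6400e-01  9.6500e-01  1.9354e+01]
 [ 0.0000e+00  0.0000e+00  0.0000e+00  1.0000e+00]] [[327.4713394    0.         287.08847838]
 [  0.         327.4713394  213.23201691]
 [  0.           0.           1.        ]]
```

Request:
{"api": "drive_tool", "payload": {"moves": [[-0.98,-0.55,0,0,0,0],[-0.98,-0.55,0,0,0,0],[-0.98,-0.55,0,0,0,0],[-0.98,-0.55,0,0,0,0],[-0.98,-0.55,0,0,0,0],[-0.98,-0.55,0,0,0,0],[-0.98,-0.55,0,0,0,0],[-0.98,-0.55,0,0,0,0],[-0.98,-0.55,0,0,0,0],[-0.98,-0.55,0,0,0,0]]}}

```text
time: 2.1
ee_pos: [420.3, 380.8, 404.9]
tcp_rot: [3.141, 0.0, 2.854]
force: [0.5, 0.9, 0.7]
grip_width: 1.003
finger_force: 0.0
```

Request:
{"api": "drive_tool", "payload": {"moves": [[-0.98,-0.55,0,0,0,0],[-0.98,-0.55,0,0,0,0],[-0.98,-0.55,0,0,0,0],[-0.98,-0.55,0,0,0,0],[-0.98,-0.55,0,0,0,0],[-0.23,-0.9,0,0,0,0],[-0.23,-0.9,0,0,0,0],[-0.23,-0.9,0,0,0,0],[-0.23,-0.9,0,0,0,0],[0,0,0,0,0,0]]}}

```text
time: 3.35
ee_pos: [533.1, 147.2, 405.0]
tcp_rot: [-3.141, 0.001, 2.85]
force: [-0.3, 0.6, 0.6]
grip_width: 1.001
finger_force: 0.0
```

Run:
```python
from h import *
s=read_state();T=tcp(s);c=read_camera("wrist");save(c,"w1.png");M=T@np.array(c["mount"]);print(s["time"],T[:3,3])
import pickle;pickle.dump((c,M),open("w1.pkl","wb"))
for q,z in [("jig",20),("rod",16),("vblock",30)]:
    for f in (outline_of,mark_of):
        for r in f("wrist",q)[:3]:
            p=np.array(r["at"])*[560,420];x=""
            if "region" in r:
                m=r["region"].astype(np.uint8);k,_=cv2.findContours(m,0,1);k=max(k,key=cv2.contourArea)[:,0]
                w=np.array([unproj(c,M,a,z)[:2] for a in k],np.float32);x=cv2.minAreaRect(w)
            print(q,round(r["confidence"],2),p.round(1),unproj(c,M,p,z).round(1),x)
```

```text
3.35 [533.13760723 147.19394483 404.9682113 ]
jig 0.98 [190.7 228.6] [550.8  24.9  20. ] ((565.4794921875, 15.320884704589844), (170.39413452148438, 116.84982299804688), 9.676103591918945)
jig 0.85 [190.8 236.7] [560.3  21.4  20. ] 
jig 0.6 [393.9 180.8] [563.7 264.8  20. ] 
rod 0.97 [392.6 180.7] [564.2 264.5  16. ] ((570.6956787109375, 267.0074768066406), (151.3999786376953, 33.50554275512695), 15.641809463500977)
rod 0.81 [392.4 182.7] [566.4 263.8  16. ] 
vblock 0.63 [ 56.7 257.1] [ 536.3 -134.4   30. ] ((545.9549560546875, -128.8109130859375), (98.2445068359375, 43.68292236328125), 42.08709716796875)
vblock 0.92 [ 69.4 267.2] [ 552.2 -126.    30. ]
```

View pics/w1.png

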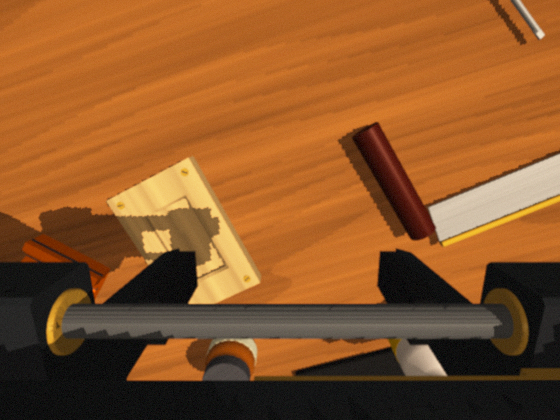

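The jig (about (190,230)) is half hidden by the gripper, while the rod lies at (393,181) with the saw tip next to its far end. I'll stand further out in x to see the jig clear.

Run:
```python
from h import *
plan([640,15,404],2.854)
T=tcp(read_state());T[:3,:3]=R.from_euler("xyz",[np.pi,0,2.854]).as_matrix();T[:3,3]=[640,15,404];plan([590,-270,404],2.854-0.187,T)
```

```text
turn [ 0.002 -0.001  0.01 ] shift [-4.705 -3.315  0.021] n 5 per row [-0.941 -0.663  0.004]
turn [ 0.    -0.     1.339] shift [-2.859 -9.212 -0.   ] n 10 per row [-0.286 -0.921 -0.   ]
```

Request:
{"api": "drive_tool", "payload": {"moves": [[-0.94,-0.66,0,0,0,0],[-0.94,-0.66,0,0,0,0],[-0.94,-0.66,0,0,0,0],[-0.94,-0.66,0,0,0,0],[-0.94,-0.66,0,0,0,0],[0,0,0,0,0,0],[0,0,0,0,0,0]]}}

```text
time: 4.58
ee_pos: [639.8, 15.7, 404.4]
tcp_rot: [3.141, -0.001, 2.855]
force: [-0.3, -0.9, -0.2]
grip_width: 0.996
finger_force: 0.0
```

```bash
cat >> h.py <<'E'
def look(name,qs,n=2):
    s=read_state();T=tcp(s);c=read_camera("wrist");save(c,name+".png");M=T@np.array(c["mount"]);print(s["time"],T[:3,3].round(1))
    import pickle;pickle.dump((c,M),open(name+".pkl","wb"))
    for q,z in qs:
        for f in (outline_of,mark_of):
            for r in f("wrist",q)[:n]:
                p=np.array(r["at"])*[560,420];x=""
                if "region" in r:
                    m=r["region"].astype(np.uint8);k,_=cv2.findContours(m,0,1);k=max(k,key=cv2.contourArea)[:,0]
                    w=np.array([unproj(c,M,a,z)[:2] for a in k],np.float32);x=cv2.minAreaRect(w)
                print(q,f is mark_of,round(r["confidence"],2),p.round(1),unproj(c,M,p,z).round(1),x)
E
python3 - <<'E'
from h import *
look("w2",[("jig",20),("pocket",11),("rod",16)],1)
E
```

```text
4.575 [639.8  15.7 404.4]
jig False 0.97 [259.8 116.6] [560.4  10.1  20. ] ((565.6376953125, 12.406112670898438), (171.78790283203125, 111.83084869384766), 9.629204750061035)
jig True 0.66 [263.1 121.8] [566.6  11.9  20. ] 
pocket False 0.83 [261.2 113.8] [557.7  11.8  11. ] ((565.465087890625, 12.299819946289062), (175.25059509277344, 113.82266235351562), 9.578295707702637)
pocket True 0.96 [264.6 122.2] [567.2  12.8  11. ] 
rod False 0.93 [499.7  56. ] [572.8 266.8  16. ] ((571.87841796875, 268.48388671875), (141.58651733398438, 38.71097946166992), 16.2215518951416)
rod True 0.88 [495.   49.8] [565.6 262.8  16. ]
```

Request:
{"api": "drive_tool", "payload": {"moves": [[-0.29,-0.92,0,0,0,0.67],[-0.29,-0.92,0,0,0,0.67],[-0.29,-0.92,0,0,0,0],[-0.29,-0.92,0,0,0,0],[-0.29,-0.92,0,0,0,0],[-0.29,-0.92,0,0,0,0],[-0.29,-0.92,0,0,0,0],[-0.29,-0.92,0,0,0,0],[-0.29,-0.92,0,0,0,0],[-0.29,-0.92,0,0,0,0]]}}

```text
time: 6.18
ee_pos: [597.7, -275.1, 404.8]
tcp_rot: [-3.14, 0.0, 2.661]
force: [-0.6, 0.7, 0.1]
grip_width: 0.998
finger_force: 0.0
```

Request:
{"api": "drive_tool", "payload": {"moves": [[0,0,1,0,0,0],[0,0,1,0,0,0],[0,0,0,0,0,0],[0,0,0,0,0,0]]}}

```text
time: 6.68
ee_pos: [599.1, -273.0, 346.0]
tcp_rot: [-3.141, 0.002, 2.664]
force: [0.7, -0.4, 0.3]
grip_width: 1.001
finger_force: 0.0
```

Run:
```python
from h import *
look("w3",[("vblock",30)],3)
a=[cv2.imread(f"pics/{n}.png") for n in("w2","w3")];cv2.imwrite("pics/w23.png",cv2.resize(np.vstack(a),(400,600),interpolation=cv2.INTER_AREA))
```

```text
6.675 [ 599.1 -273.   346. ]
vblock False 0.86 [257.6  14.4] [ 454.  -223.4   30. ] ((454.6493835449219, -225.779296875), (50.98033905029297, 23.793787002563477), 62.633094787597656)
vblock False 0.85 [249.8 138.4] [ 536.5 -276.4   30. ] ((539.5422973632812, -275.7532653808594), (51.20709991455078, 89.89849853515625), 65.40604400634766)
vblock False 0.67 [388.6  90.9] [ 556.2 -152.1   30. ] ((558.54833984375, -151.28817749023438), (93.05555725097656, 54.196842193603516), 41.91526794433594)
vblock True 0.98 [254.5 137.8] [ 538.  -272.5   30. ] 
vblock True 0.68 [382.6  95.9] [ 557.6 -158.2   30. ]
```

View pics/w23.png

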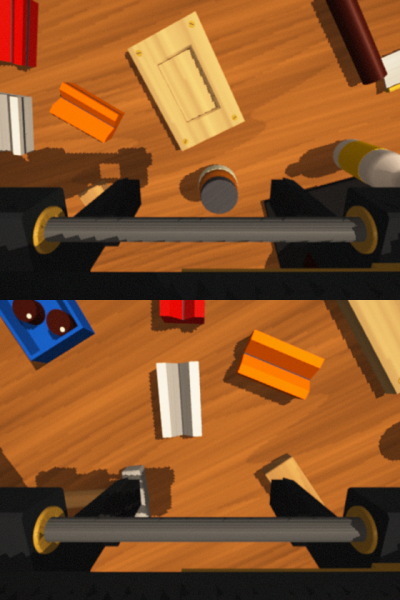

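The block is clear at w3 pixel (250,138), with the orange and red decoys beside it. The jig is clear at w2 pixel (260,117). I'll grasp the block with the fingertips 12 mm above the bench, so they stay above the jig face when it is seated.

Run:
```python
from h import *
plan([539.5,-275.8,178],2.712)
```

```text
turn [ 0.     0.017 -0.33 ] shift [ 1.769 -0.945  5.609] n 6 per row [ 0.295 -0.158  0.935]
```

Request:
{"api": "drive_tool", "payload": {"moves": [[0,0,0,0,0.02,-0.33],[0.9,-0.48,0.5,0,0,0],[0.87,-0.46,0.8,0,0,0],[0,0,1,0,0,0],[0,0,1,0,0,0],[0,0,1,0,0,0],[0,0,0.7,0,0,0],[0,0,0,0,0,0]]}}

```text
time: 7.82
ee_pos: [538.6, -274.7, 194.0]
tcp_rot: [3.142, -0.005, 2.713]
force: [-0.2, -0.6, 1.5]
grip_width: 0.998
finger_force: 0.0
```

Run:
```python
from h import *
plan([539.5,-275.8,178],2.712)
```

```text
turn [ 0.    -0.033  0.006] shift [-0.042 -0.02   0.535] n 1 per row [-0.042 -0.02   0.535]
```

Request:
{"api": "drive_tool", "payload": {"moves": [[0,0,0.53,0,0,0],[0,0,0,0,0,0]]}}

```text
time: 8.07
ee_pos: [538.7, -274.7, 178.5]
tcp_rot: [3.141, -0.004, 2.713]
force: [-0.5, -0.4, -0.4]
grip_width: 1.002
finger_force: 0.0
```

Request:
{"api": "drive_tool", "payload": {"moves": [[0,0,0,0,0,0],[0,0,0,0,0,0],[0,0,0,0,0,0],[0,0,0,0,0,0],[0,0,0,0,0,0]], "hand": 0.3, "grip_force": 35}}

```text
time: 8.7
ee_pos: [538.9, -275.2, 179.2]
tcp_rot: [-3.141, -0.002, 2.713]
force: [-1.1, -0.7, 2.0]
grip_width: 0.564
finger_force: 35.0
```

Request:
{"api": "drive_tool", "payload": {"moves": [[0,0,-0.5,0,0,0],[0,0,-0.9,0,0,0],[0,0,-0.9,0,0,0]]}}

```text
time: 9.07
ee_pos: [538.8, -274.7, 249.1]
tcp_rot: [3.141, -0.003, 2.713]
force: [-0.5, -0.8, -2.8]
grip_width: 0.564
finger_force: 35.0
```

Run:
```python
from h import *
plan([565.6,12.4,250],3.310)
s=read_state();print(s["force"],s["grip_width"])
```

```text
turn [ 0.009 -0.024 -4.276] shift [-2.483  9.285 -0.03 ] n 10 per row [-0.248  0.929 -0.003]
[-0.5083704  -0.82978763 -2.8344606 ] 0.5636894015967052
```

Request:
{"api": "drive_tool", "payload": {"moves": [[0,0,-0.2,0,0,-0.9],[0,0,0,0,0,-0.9],[0,0,0,0,0,-0.9],[0,0,0,0,0,-0.9],[0,0,0,0,0,-0.68],[-0.25,0.9,0,0,0,0],[-0.25,0.9,0,0,0,0],[-0.25,0.9,0,0,0,0],[-0.25,0.9,0,0,0,0],[-0.25,0.9,0,0,0,0]]}}

```text
time: 10.32
ee_pos: [553.2, -134.6, 254.7]
tcp_rot: [3.14, -0.002, -2.973]
force: [0.1, 0.9, -2.8]
grip_width: 0.562
finger_force: 35.0
```

Request:
{"api": "drive_tool", "payload": {"moves": [[-0.25,0.9,0,0,0,0],[-0.25,0.9,0,0,0,0],[-0.25,0.9,0,0,0,0],[-0.25,0.9,0,0,0,0],[-0.25,0.95,0,0,0,0],[0,0,0,0,0,0],[0,0,0,0,0,0],[0,0,0,0,0,0]]}}

```text
time: 11.32
ee_pos: [567.2, 3.8, 254.4]
tcp_rot: [3.141, -0.003, -2.975]
force: [-0.4, 0.3, -2.5]
grip_width: 0.562
finger_force: 35.0
```

Run:
```python
from h import *
plan([565.6,12.4,220],3.310)
look("w4",[("jig",20),("vblock",80)],1)
T=tcp(read_state());print(T[:3,3]); c=read_camera("top")
for q,z in [("jig",20),("vblock",100)]:
  for r in mark_of("top",q)[:2]: print(q,r["confidence"],unproj(c,c["pose"],np.array(r["at"])*[560,420],z))
```

```text
turn [ 0.006 -0.018 -0.011] shift [0.005 0.291 1.147] n 2 per row [0.003 0.145 0.574]
11.325 [567.2   3.8 254.4]
jig False 0.76 [308.1 143.1] [510.7   8.8  20. ] ((535.6102905273438, 7.369285583496094), (109.6166000366211, 110.41618347167969), 9.858796119689941)
vblock False 0.98 [ 59.4 174. ] [ 541.9 -109.7   80. ] ((541.26123046875, -110.31307983398438), (69.01145935058594, 50.20711898803711), 41.39311599731445)
vblock True 0.58 [287.8 258.8] [566.7   4.8  80. ] 
[567.34171444   4.74906982 254.26284264]
jig 0.38 [376.77751784 400.52920553  20.        ]
vblock 0.76 [ 417.56743494 -192.63337987  100.        ]
vblock 0.57 [ 535.56471849 -143.54058098  100.        ]
```

View pics/w4.png

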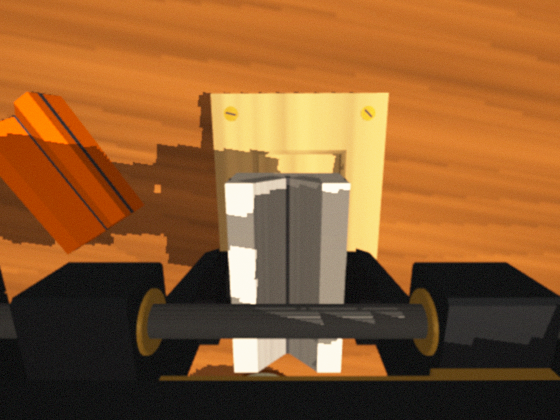

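The block is held square between the fingers. Its near top edge runs (227,182)–(349,184), its far edge (235,372)–(340,372), and the jig edge (212,93)–(388,93). I'll compare the block's centre with the jig's.

Run:
```python
from h import *
import pickle
c,M=pickle.load(open("w4.pkl","rb"))
g=lambda p,z:unproj(c,M,p,z)[:2].round(1)
for p in [(227,182),(349,184),(340,372),(235,372)]: print("blk",g(p,104.5))
for p in [(212,93),(388,93)]: print("jig",g(p,20))
print("pocket edge", g((275,152),20),g((345,152),20), "jig sides",g((219,240),20),g((380,240),20))
th=0.168;ex=np.array([np.cos(th),np.sin(th)])
print("expect jig near mid",np.array([565.6,12.4])-85*ex, "pocket rim mid",np.array([565.6,12.4])-50.5*ex)
```

```text
blk [527.6 -26.8]
blk [520.3  21.9]
blk [609.7  37.2]
blk [617.9 -12.2]
jig [490.6 -55.5]
jig [472.5  52.1]
pocket edge [519.8 -11.3] [512.2  33.4] jig sides [585.9 -40.3] [567.4  70.3]
expect jig near mid [481.79670138  -1.81292161] pocket rim mid [515.81098141   3.95585245]
```

Run:
```python
from h import *
plan([564.4,11.6,204],3.310)
```

```text
turn [ 0.012 -0.017  0.002] shift [0.06  0.229 1.674] n 2 per row [0.03  0.115 0.837]
```

Request:
{"api": "drive_tool", "payload": {"moves": [[0.06,0.23,0,0,0,0],[0,0,0.8,0,0,0],[0,0,0.8,0,0,0],[0,0,0,0,0,0],[0,0,0,0,0,0],[0,0,0,0,0,0]]}}

```text
time: 12.48
ee_pos: [564.8, 11.9, 207.3]
tcp_rot: [3.14, -0.0, -2.973]
force: [-0.2, 0.3, -3.4]
grip_width: 0.562
finger_force: 35.0
```

Run:
```python
from h import *
plan([564.4,11.6,196],3.310)
```

```text
turn [ 0.011 -0.003  0.003] shift [ 0.016 -0.008  0.377] n 1 per row [ 0.016 -0.008  0.377]
```

Request:
{"api": "drive_tool", "payload": {"moves": [[0.01,0,0.2,0,0,0],[0,0,0.15,0,0,0],[0,0,0,0,0,0],[0,0,0,0,0,0]]}}

```text
time: 12.98
ee_pos: [564.0, 11.8, 195.7]
tcp_rot: [3.14, -0.002, -2.973]
force: [-0.2, 0.3, -2.8]
grip_width: 0.563
finger_force: 35.0
```

Request:
{"api": "drive_tool", "payload": {"moves": [[0,0,0.1,0,0,0],[0,0,0.07,0,0,0],[0,0,0,0,0,0],[0,0,0,0,0,0]]}}

```text
time: 13.48
ee_pos: [564.0, 11.7, 190.7]
tcp_rot: [3.14, -0.002, -2.973]
force: [0.3, -0.4, -2.7]
grip_width: 0.567
finger_force: 35.0
```

Request:
{"api": "drive_tool", "payload": {"moves": [[0,0,0.04,0,0,0],[0,0,0,0,0,0],[0,0,0,0,0,0]]}}

```text
time: 13.85
ee_pos: [564.1, 11.7, 190.2]
tcp_rot: [3.14, -0.002, -2.973]
force: [-2.7, 0.4, 5.6]
grip_width: 0.565
finger_force: 35.0
```

It made contact at the expected floor height. I'll release, rise and check.

Request:
{"api": "drive_tool", "payload": {"moves": [[0,0,0,0,0,0],[0,0,0,0,0,0],[0,0,0,0,0,0],[0,0,-0.5,0,0,0],[0,0,-1,0,0,0],[-0.5,0,-1,0,0,0],[-1,0,-1,0,0,0],[-1,0,-1,0,0,0],[-0.5,0,-0.5,0,0,0],[0,0,0,0,0,0]], "hand": 1}}

```text
time: 15.1
ee_pos: [654.0, 26.9, 341.2]
tcp_rot: [3.14, 0.001, -2.972]
force: [-1.1, 0.3, 0.6]
grip_width: 1.001
finger_force: 0.0
```

Request:
{"api": "drive_tool", "payload": {"moves": [[0,0,0,0,0,0],[0,0,0,0,0,0]]}}

```text
time: 15.35
ee_pos: [652.1, 26.5, 338.4]
tcp_rot: [3.14, -0.004, -2.973]
force: [-0.0, 0.7, -0.0]
grip_width: 1.0
finger_force: 0.0
```

Run:
```python
from h import *
look("w5",[("jig",20),("vblock",41),("rod",16)],2)
```

```text
15.35 [652.1  26.5 338.4]
jig False 0.95 [255.1  95.2] [566.3 -14.9  20. ] ((569.7305908203125, 13.361381530761719), (161.7325897216797, 110.48009490966797), 9.780625343322754)
vblock False 0.87 [285.5  94.3] [562.9  11.2  41. ] ((565.0943603515625, 13.10348129272461), (89.79411315917969, 51.50532913208008), 9.563605308532715)
vblock False 0.56 [97.3 59.3] [ 562.1 -138.3   41. ] ((559.6939697265625, -138.00048828125), (94.21099090576172, 55.314971923828125), 42.4382438659668)
vblock True 0.66 [285.3 100.7] [567.8  11.9  41. ] 
vblock True 0.63 [108.5  62.9] [ 563.2 -129.5   41. ] 
rod False 0.83 [549.6 159.3] [575.4 260.6  16. ] ((574.2648315429688, 255.53997802734375), (147.73692321777344, 25.868206024169922), 21.834224700927734)
rod True 0.23 [285.6 101.8] [566.9  11.9  16. ]
```

View pics/w5.png

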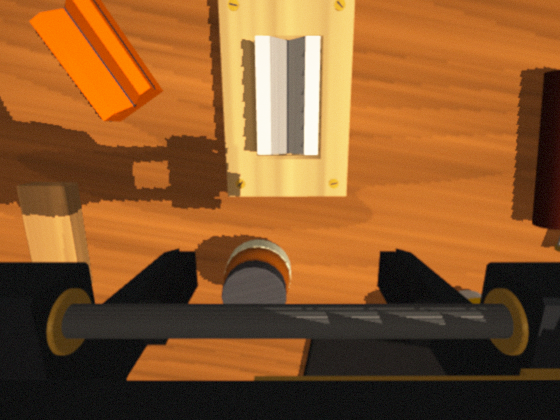

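The block sits square and fully down in the pocket, with its top at (288,95). Measured centre is (565,13), yaw 9.6°. Now the rod.

Run:
```python
from h import *
plan([635,270,360],3.42)
```

```text
turn [ 0.013 -0.017 -0.785] shift [-1.653  7.963 -0.697] n 8 per row [-0.207  0.995 -0.087]
```

Request:
{"api": "drive_tool", "payload": {"moves": [[0,0,-0.5,0.01,-0.02,-0.78],[-0.2,0.99,-0.2,0,0,0],[-0.2,0.99,0,0,0,0],[-0.2,0.99,0,0,0,0],[-0.2,0.99,0,0,0,0],[-0.2,0.99,0,0,0,0],[-0.2,0.99,0,0,0,0],[-0.2,0.99,0,0,0,0],[-0.25,0.99,0,0,0,0],[0,0,0,0,0,0]]}}

```text
time: 16.95
ee_pos: [634.6, 272.0, 360.2]
tcp_rot: [3.139, 0.001, -2.859]
force: [0.1, -0.3, -0.6]
grip_width: 0.999
finger_force: 0.0
```

Request:
{"api": "drive_tool", "payload": {"moves": [[0,0,0,0,0,0],[0,0,0,0,0,0]]}}

```text
time: 17.2
ee_pos: [636.1, 266.9, 360.4]
tcp_rot: [-3.141, 0.001, -2.866]
force: [-1.3, 0.2, -0.5]
grip_width: 0.998
finger_force: 0.0
```

Run:
```python
from h import *
look("w6",[("rod",16)],2)
```

```text
17.2 [636.1 266.9 360.4]
rod False 0.9 [303.4 115.7] [561.1 262.2  16. ] ((566.9091186523438, 265.8856506347656), (147.32667541503906, 33.695533752441406), 16.281949996948242)
rod True 0.61 [304.  122.7] [567.1 264.6  16. ] 
rod True 0.55 [40.1 43.6] [565.7  15.3  16. ]
```

View pics/w6.png

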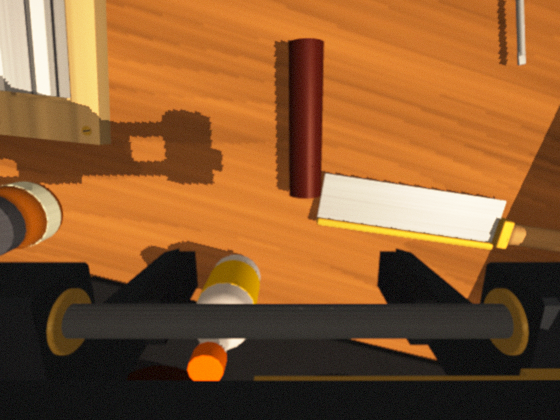

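The rod is seen end to end at (290–324, 40–197), and the saw tip touches its outer end at (323,175). Gripping mid-length and lifting straight up clears the saw.

Run:
```python
from h import *
import pickle
c,M=pickle.load(open("w6.pkl","rb"))
a=unproj(c,M,(306,40),30);b=unproj(c,M,(305,196),30);print(a,b,(a+b)/2,np.linalg.norm(a-b),np.degrees(np.arctan2(*(b-a)[1::-1])))
l=unproj(c,M,(289,118),16);r=unproj(c,M,(322.5,118),16);print(l,r,(l+r)/2)
plan([567,266,176],np.pi+0.284)
```

```text
[500.98914874 245.93118895  30.        ] [632.82778526 284.38581289  30.        ] [566.908467   265.15850092  30.        ] 137.33238577211318 16.26088089669462
[566.85060685 249.54376993  16.        ] [558.14860229 280.28046966  16.        ] [562.49960457 264.91211979  16.        ]
turn [-0.001  0.005 -0.055] shift [2.218 0.588 6.149] n 7 per row [0.317 0.084 0.878]
```

Request:
{"api": "drive_tool", "payload": {"moves": [[1,0.3,0.5,0,0,-0.05],[1,0.29,0.5,0,0,0],[0.22,0,1,0,0,0],[0,0,1,0,0,0],[0,0,1,0,0,0],[0,0,0.8,0,0,0],[0,0,0,0,0,0],[0,0,0,0,0,0]]}}

```text
time: 18.35
ee_pos: [567.3, 267.3, 217.4]
tcp_rot: [3.141, 0.002, -2.857]
force: [0.2, 0.5, -0.0]
grip_width: 1.001
finger_force: 0.0
```

Run:
```python
from h import *
plan([567,266,176],np.pi+0.284)
```

```text
turn [0.004 0.015 0.003] shift [ 0.022 -0.04   1.378] n 2 per row [ 0.011 -0.02   0.689]
```

Request:
{"api": "drive_tool", "payload": {"moves": [[0,-0.02,0.8,0,0,0],[0,-0.01,0.55,0,0,0],[0,0,0,0,0,0],[0,0,0,0,0,0]]}}

```text
time: 18.85
ee_pos: [567.4, 266.6, 176.6]
tcp_rot: [3.141, 0.002, -2.857]
force: [0.2, -0.2, 0.6]
grip_width: 1.002
finger_force: 0.0
```

Request:
{"api": "drive_tool", "payload": {"moves": [[0,0,0,0,0,0],[0,0,0,0,0,0],[0,0,0,0,0,0],[0,0,0,0,0,0],[0,0,0,0,0,0],[0,0,0,0,0,0]], "hand": 0.1, "grip_force": 45}}

```text
time: 19.6
ee_pos: [567.0, 266.5, 175.8]
tcp_rot: [3.141, 0.001, -2.857]
force: [-0.0, 0.2, -0.2]
grip_width: 0.35
finger_force: 45.1
```

Request:
{"api": "drive_tool", "payload": {"moves": [[0,0,-0.4,0,0,0],[0,0,-0.8,0,0,0],[0,0,-0.8,0,0,0],[0,0,-0.8,0,0,0],[0,0,0,0,0,0]]}}

```text
time: 20.23
ee_pos: [567.8, 266.8, 262.2]
tcp_rot: [3.14, 0.005, -2.857]
force: [0.2, 0.6, -0.7]
grip_width: 0.351
finger_force: 45.0
```

Run:
```python
from h import *
plan([565.2,13,265],np.pi+0.1675)
look("w7",[("rod",100)],2)
```

```text
turn [0.011 0.035 0.838] shift [ 1.497 -8.326 -0.094] n 9 per row [ 0.166 -0.925 -0.01 ]
20.225 [567.8 266.8 262.2]
rod False 0.61 [285.9 219.8] [545.3 260.2 100. ] ((543.1356201171875, 260.1031494140625), (89.37974548339844, 33.24376678466797), 16.314987182617188)
rod True 0.7 [283.7 273.5] [571.3 266.7 100. ] 
rod True 0.63 [528.9 341. ] [572.6 397.3 100. ]
```

View pics/w7.png

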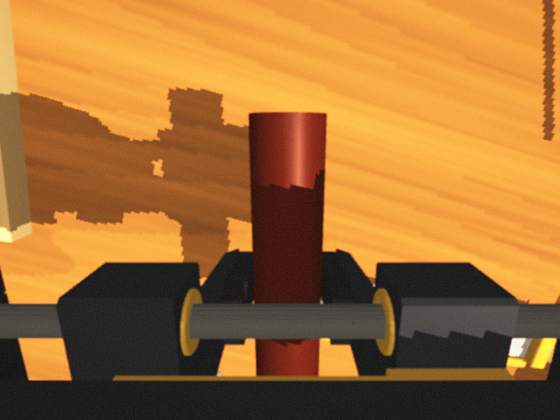

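The rod is held square. Its near end is at (288,113), symmetric between the fingers. Next, carry it over the block.

Request:
{"api": "drive_tool", "payload": {"moves": [[0,0,0,0,0.03,0.84],[0.16,-0.93,0,0,0,0],[0.16,-0.93,0,0,0,0],[0.16,-0.93,0,0,0,0],[0.16,-0.93,0,0,0,0],[0.16,-0.93,0,0,0,0],[0.16,-0.93,0,0,0,0],[0.16,-0.93,0,0,0,0],[0.16,-0.93,0,0,0,0],[0.16,-0.9,0,0,0,0]]}}

```text
time: 21.62
ee_pos: [565.5, 11.6, 258.8]
tcp_rot: [3.141, -0.006, -2.974]
force: [0.1, 0.4, -0.3]
grip_width: 0.351
finger_force: 45.0
```

Request:
{"api": "drive_tool", "payload": {"moves": [[0,0,0,0,0,0],[0,0,0,0,0,0],[0,0,0,0,0,0]]}}

```text
time: 22.0
ee_pos: [566.0, 14.1, 259.7]
tcp_rot: [3.141, -0.004, -2.972]
force: [-0.4, -0.4, -0.0]
grip_width: 0.347
finger_force: 45.0
```

Run:
```python
from h import *
import pickle
c,M=pickle.load(open("w7.pkl","rb"))
e=unproj(c,M,(288,113),114);print("rod end dist from tcp",np.linalg.norm((e-[567.8,266.8,114])[:2]))
plan([565.2,13,225],np.pi+0.1675)
s=read_state();print(s["force"],s["wrist_torque"],s["joints"])
look("w8",[("vblock",41)],1)
```

```text
rod end dist from tcp 69.50015800503958
turn [ 0.007 -0.028  0.015] shift [ 0.033 -0.033  1.155] n 2 per row [ 0.017 -0.016  0.578]
[-0.41690657 -0.40415957 -0.00657874] [ 0.03724535 -0.00910039 -0.00274066] [-0.14631376  0.59405666  0.05567086  1.86363678 -0.05011721  0.68915293
  1.67900087]
22.0 [566.   14.1 259.7]
vblock False 0.88 [245.  201.4] [550.2 -14.5  41. ] ((552.7122802734375, -12.460153579711914), (59.3175163269043, 5.04155969619751), 10.219627380371094)
vblock True 0.65 [ 66.2 170.1] [ 549.2 -124.7   41. ]
```

Run:
```python
from h import *
plan([565.3,11.9,213],np.pi+0.1675)
```

```text
turn [ 0.003 -0.026  0.01 ] shift [ 0.034 -0.048  1.562] n 2 per row [ 0.017 -0.024  0.781]
```

Request:
{"api": "drive_tool", "payload": {"moves": [[0.03,-0.05,0.5,0,-0.03,0],[0,0,0.6,0,0,0],[0,0,0.35,0,0,0],[0,0,0,0,0,0],[0,0,0,0,0,0]]}}

```text
time: 22.78
ee_pos: [565.6, 10.9, 216.6]
tcp_rot: [3.141, 0.001, -2.974]
force: [0.5, 0.8, -1.5]
grip_width: 0.35
finger_force: 45.0
```

Request:
{"api": "drive_tool", "payload": {"moves": [[0,0,0.08,0,0,0],[0,0,0,0,0,0],[0,0,0,0,0,0]]}}

```text
time: 23.15
ee_pos: [565.5, 10.9, 214.3]
tcp_rot: [3.142, 0.001, -2.974]
force: [-0.1, 0.3, -0.8]
grip_width: 0.352
finger_force: 45.0
```

Request:
{"api": "drive_tool", "payload": {"moves": [[0,0.03,0.1,0,0,0],[0,0,0,0,0,0],[0,0,0,0,0,0]]}}

```text
time: 23.52
ee_pos: [565.3, 11.8, 211.0]
tcp_rot: [3.141, 0.001, -2.974]
force: [-0.4, 0.2, -1.6]
grip_width: 0.352
finger_force: 45.0
```

Request:
{"api": "drive_tool", "payload": {"moves": [[0,0,0.05,0,0,0],[0,0,0,0,0,0],[0,0,0,0,0,0]]}}

```text
time: 23.9
ee_pos: [565.3, 12.0, 209.6]
tcp_rot: [3.141, 0.001, -2.974]
force: [-0.0, 0.9, 0.6]
grip_width: 0.351
finger_force: 45.0
```

Request:
{"api": "drive_tool", "payload": {"moves": [[0,0,0.05,0,0,0],[0,0,0,0,0,0],[0,0,0,0,0,0]]}}

```text
time: 24.28
ee_pos: [565.4, 12.2, 209.2]
tcp_rot: [3.141, 0.001, -2.974]
force: [-4.3, 0.9, 13.3]
grip_width: 0.35
finger_force: 45.0
```

Request:
{"api": "drive_tool", "payload": {"moves": [[0,0,0.03,0,0,0],[0,0,0,0,0,0],[0,0,0,0,0,0]]}}

```text
time: 24.65
ee_pos: [565.4, 12.1, 209.2]
tcp_rot: [3.141, 0.001, -2.974]
force: [-7.6, 1.7, 21.8]
grip_width: 0.355
finger_force: 45.0
```

Request:
{"api": "drive_tool", "payload": {"moves": [[0.02,0,0.03,0,0,0],[0,0,0,0,0,0],[0,0,0,0,0,0],[0,0,0,0,0,0]], "grip_force": 58}}

```text
time: 25.15
ee_pos: [565.3, 12.1, 209.1]
tcp_rot: [3.141, 0.002, -2.974]
force: [-8.9, 1.7, 29.6]
grip_width: 0.353
finger_force: 58.0
```

Run:
```python
from h import *
s=read_state();print(s["force"],s["wrist_torque"],s["ee_pos"])
c=read_camera("scene");save(c,"s2.png");s=read_state();print(s["force"],s["ee_pos"])
look("w9",[("rod",60)],1)
a=cv2.imread("pics/s2.png")[100:320,150:420];b=cv2.imread("pics/w9.png")
cv2.imwrite("pics/fin.png",np.vstack([cv2.resize(a,(400,300)),cv2.resize(b,(400,300))]))
```

```text
[-8.88885489  1.69975314 29.60397972] [0.32291246 1.73772948 0.06464672] [565.27156878  12.11900651 209.12641474]
[-8.78651428  0.38921121 29.88048559] [565.25815058  12.10655477 209.13538374]
25.2 [565.3  12.1 209.1]
rod False 0.87 [287.3 220.7] [538.1   8.2  60. ] ((535.7390747070312, 7.889255523681641), (81.1744155883789, 29.913890838623047), 9.619462013244629)
rod True 0.91 [283.4 271.2] [560.8  10.4  60. ]
```

View pics/fin.png

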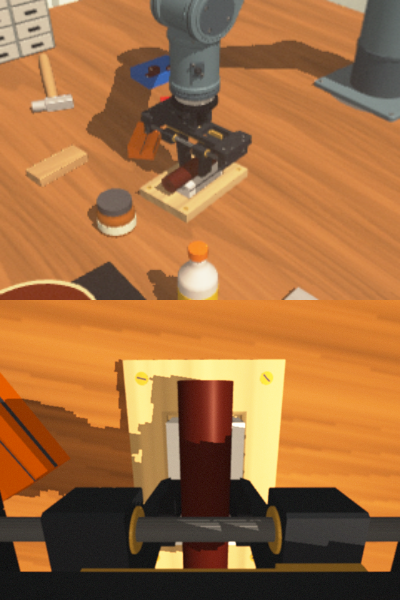

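The rod lies centred along the V, overhangs both ends, and is held at about 30 N with little sideways load. Handing in.

```bash
python3 -c "
from plant import *
print(job_done())"
```

```text
the job is handed in; nothing more can be done
None
```

The V-block is seated square and fully down in the jig pocket and released. The rosewood rod lies centred in its V, overhanging both ends and held down at about 30 N; I handed the job in at about 25 s of the 67 s limit.

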